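Transfer the dried carvings to the packing tray in reverse order

TASK

Move the four soapstone carvings from the drying rack into the packing tray, one to a cell, in reverse order: the carving that stood nearest the drying rack's post goes into the cell farthest from the tray's post, the next one into the next cell, and so on until the one that stood farthest from the rack's post stands nearest the tray's post. Set each one down gently, upright in the middle of its cell, and do not drop any or let any fall over; which way a carving faces does not matter.

Things in the scene. Friction and masses are not known exactly. Their poses are not given: they have to be found in the camera images.
- drying_rack: Fixed dark board flat on the table, 364 (y) x 90 (x) x 12 mm, any yaw, with four brown wooden rests and no crosswise strips. A pale round post (20 mm thick, top 57 mm above the table) stands at its +y end, at y = +180 mm. Origin: on the table, under the middle of the row; y along the row to the post, z up. Rests centred at x = 0, y = -117, -39, +39, +117 mm.
- tray: Packing tray: fixed board, size and post as the drying rack's, any yaw, empty; five pale crosswise strips (6 mm thick, tops 10 mm above the board) part it into four cells 72 mm (y) x 90 mm (x), open at the long sides. Origin: on the table, under the middle of the row; y to the post, z up. Cell centres x = 0, y = -117, -39, +39, +117 mm; cell floor z = 12 mm; post y = +180 mm.
- candlestick: Pale soapstone candlestick, 76 mm tall: foot 44 mm in diameter, stem 27 mm in diameter between 20 and 58 mm height, top 38 mm in diameter with a dark round mark. 0.13 to 0.24 kg. Origin: underside centre, z up. Stands loose on its own rest at first, its axes within 0.2 rad of the drying rack's.
- obelisk: Pale soapstone obelisk: foot 38 x 38 mm, 16 mm high; square shaft 24 x 24 mm up to 70 mm height, then a small pointed tip to 82 mm. 0.11 to 0.21 kg. x, y square to its faces. Origin: underside centre, z up. Stands loose on its own rest at first, its axes within 0.2 rad of the drying rack's.
- hippo: Pale soapstone hippo, 52 mm long (y = -24 to +28 mm, head at +y), 42 mm tall, on short legs; trunk 32 mm wide across x from 12 to 42 mm height, y = -24 to +10 mm; head 26 mm wide. Grip across x. 0.10 to 0.20 kg. Origin: underside, z up. Stands loose on its own rest at first, its axes within 0.2 rad of the drying rack's.
- disc: Pale soapstone disc on edge on a plinth: plinth 24 (x) x 42 (y) x 14 mm; disc 48 mm in diameter, 16 mm thick along x, its centre 36 mm and top 60 mm above the underside. 0.09 to 0.17 kg. Origin: underside centre, z up. Stands loose on its own rest at first, its axes within 0.2 rad of the drying rack's.
- rest_candlestick: Thin brown wooden rest under the candlestick at the start: round, 64 mm in diameter, 5 mm thick, fixed on the drying rack, top 17 mm above the table. It stays behind and shows where the candlestick stood. Origin: centre of its underside; axes as the drying rack's.
- rest_obelisk: Thin brown wooden rest under the obelisk at the start: square, 56 mm, 5 mm thick, fixed on the drying rack, top 17 mm above the table. It stays behind and shows where the obelisk stood. Origin: centre of its underside; axes as the drying rack's.
- rest_hippo: Thin brown wooden rest under the hippo at the start: oblong, 46 mm (x) by 70 mm (y), 5 mm thick, fixed on the drying rack, top 17 mm above the table. It stays behind and shows where the hippo stood. Origin: centre of its underside; axes as the drying rack's.
- rest_disc: Thin brown wooden rest under the disc at the start: diamond, a 49 mm square turned 45 degrees, 5 mm thick, fixed on the drying rack, top 17 mm above the table. It stays behind and shows where the disc stood. Origin: centre of its underside; axes as the drying rack's.
Things that resemble listed ones, but are neither listed nor needed, are in the scene too. What is shaped like the hippo but purple or yellow is not meant.

How it is judged:
At the end, for the whole second after the job is handed in: Each carving stands in its tray cell: as many cells from the plain end as it stood places from the rack's post. It is within 15 mm of the cell's centre along and across, within 4 mm of the floor's height, leaning less than 0.1 rad, at rest, released (((y of rest_candlestick in the frame of drying_rack between -0.137 and -0.097 m and y of candlestick in the frame of tray between 0.102 and 0.132 m) or (y of rest_candlestick in the frame of drying_rack between -0.059 and -0.019 m and y of candlestick in the frame of tray between 0.024 and 0.054 m) or (y of rest_candlestick in the frame of drying_rack between 0.019 and 0.059 m and y of candlestick in the frame of tray between -0.054 and -0.024 m) or (y of rest_candlestick in the frame of drying_rack between 0.097 and 0.137 m and y of candlestick in the frame of tray between -0.132 and -0.102 m)) and x of candlestick in the frame of tray between -0.015 and 0.015 m and z of candlestick in the frame of tray between 0.008 and 0.016 m and angle between each of candlestick, obelisk, hippo, disc's own z axis and vertical below 0.1 rad and linear speed of each of candlestick, obelisk, hippo, disc below 0.02 m/s and angular speed of each of candlestick, obelisk, hippo, disc below 0.2 rad/s and contact force between each of candlestick, obelisk, hippo, disc and the fingers below 0.05 N and ((y of rest_obelisk in the frame of drying_rack between -0.137 and -0.097 m and y of obelisk in the frame of tray between 0.102 and 0.132 m) or (y of rest_obelisk in the frame of drying_rack between -0.059 and -0.019 m and y of obelisk in the frame of tray between 0.024 and 0.054 m) or (y of rest_obelisk in the frame of drying_rack between 0.019 and 0.059 m and y of obelisk in the frame of tray between -0.054 and -0.024 m) or (y of rest_obelisk in the frame of drying_rack between 0.097 and 0.137 m and y of obelisk in the frame of tray between -0.132 and -0.102 m)) and x of obelisk in the frame of tray between -0.015 and 0.015 m and z of obelisk in the frame of tray between 0.008 and 0.016 m and ((y of rest_hippo in the frame of drying_rack between -0.137 and -0.097 m and y of hippo in the frame of tray between 0.102 and 0.132 m) or (y of rest_hippo in the frame of drying_rack between -0.059 and -0.019 m and y of hippo in the frame of tray between 0.024 and 0.054 m) or (y of rest_hippo in the frame of drying_rack between 0.019 and 0.059 m and y of hippo in the frame of tray between -0.054 and -0.024 m) or (y of rest_hippo in the frame of drying_rack between 0.097 and 0.137 m and y of hippo in the frame of tray between -0.132 and -0.102 m)) and x of hippo in the frame of tray between -0.015 and 0.015 m and z of hippo in the frame of tray between 0.008 and 0.016 m and ((y of rest_disc in the frame of drying_rack between -0.137 and -0.097 m and y of disc in the frame of tray between 0.102 and 0.132 m) or (y of rest_disc in the frame of drying_rack between -0.059 and -0.019 m and y of disc in the frame of tray between 0.024 and 0.054 m) or (y of rest_disc in the frame of drying_rack between 0.019 and 0.059 m and y of disc in the frame of tray between -0.054 and -0.024 m) or (y of rest_disc in the frame of drying_rack between 0.097 and 0.137 m and y of disc in the frame of tray between -0.132 and -0.102 m)) and x of disc in the frame of tray between -0.015 and 0.015 m and z of disc in the frame of tray between 0.008 and 0.016 m); the robot touches nothing.
It fails at once if a carving falls over (leans more than 45 degrees) (angle between any of candlestick, obelisk, hippo, disc's own z axis and vertical above 0.785 rad).
It fails at once if a carving is dropped or thrown: faster than 0.6 m/s (a fall of about 18 mm) while no finger touches it ((contact force between candlestick and the fingers below 0.1 N and linear speed of candlestick above 0.6 m/s) or (contact force between obelisk and the fingers below 0.1 N and linear speed of obelisk above 0.6 m/s) or (contact force between hippo and the fingers below 0.1 N and linear speed of hippo above 0.6 m/s) or (contact force between disc and the fingers below 0.1 N and linear speed of disc above 0.6 m/s)).
It also fails if it takes over 122 s, if anything falls off the work surface, if the arm or the gripper's body presses on something with over 40 N, if the wrist force passes 120 N, or if a joint passes its speed limit or range.

ROBOT

A 6-joint arm with a two-finger parallel gripper is mounted at the origin on the work surface. World frame = base frame: x ahead of the robot, y to its left, z up, the work surface at z = 0. Lengths are in m, angles in rad, forces in N, time in s.
With the tool pointing down it reaches from about 0.35 to 0.975 m from the base axis. Payload 4.9 kg.
Tool frame: the origin (TCP) lies on the mounting face of the last link; the fingertips stand 173 mm ahead of it and the grasp point (between the pads) lies 155 mm ahead of it; z points along the fingers, y is the line along which they close (so a half turn about z gives the same grasp; the last joint's range is limited). The gripper opens to 85 mm and grips with 20 to 120 N. Pads are 22 mm wide; open, the fingers measure 114 mm over their backs; the gripper's body (76 mm by 85 mm) begins 54 mm behind the grasp point. The pads swing forward as they close: fully open they stand 13 mm farther back than shut.
Start: joints at [1.192, 0.053, 1.613, -0, 1.476, -0.119], TCP at [0.161, 0.604, 0.405] pointing down, gripper open.
Joint ranges: [-3.01, 3.01], [-1.01, 2.22], [0.06, 2.58], [-1.02, 4.17], [0.09, 2.62], [-3.14, 3.14]. Speed limits (rad/s): [2.57, 2.57, 3.14, 3.14, 3.14, 3.14].

INTERFACE

Orientations are given as a rotation vector (axis times angle).
In Python, from station import monitor, eyes, finish_job gives the robot as it stands. The module is installed in compiled form; this text tells all that it offers.
- The arm moves only by the tool step_arm, never from a script. Its argument "commands" is a list of rows, each a list of 3 entries, a list of its own where there are three numbers: the opening in per cent of the stroke, from 0 (shut) to 100 (fully open), then the shift along the tool's x, y, z in mm, then the turn about the tool's z in degrees. In form: [[hand, [x, y, z], yaw], ...]. A call has 1 to 12 rows; each row is the pose to reach, as a shift and turn from the pose commanded when the call began, along the tool's axes at that moment; what a row does not reach only later rows make up. A row lasts 1/8 s, in which the tool goes at most 62.5 mm and 10.7 degrees, less where a joint would pass 70% of its speed; a pose out of reach is approached as far as the arm can. A call with a gripper value outside its range is refused whole. The fingers move at their own pace and stop on an object; "squeeze" is the grip in N (left out, the last holds). Time passes only in rows, so rows that repeat a pose let the fingers close. It gives the time, the measured TCP pose, the force, the opening and the grip force at its end, in the units of the state.
- monitor.get_obs(): the state, without advancing time (a new reading comes with each control period).
- eyes.get_image(name): name is "scene" or "top"; returns the picture (400x640x3 uint8, red, green, blue); there is no depth.
- eyes.camera_info(name): a dict with "camera_matrix" (3x3 intrinsics, pixels), "k1" (the pictures are not rectified: a ray, as slopes to the right and down, at radius r is drawn at 1 + k1 r^2 times it, then the intrinsics apply), "extrinsics" (4x4, takes a point from camera to world coordinates). Camera axes: x right, y down, z forward; pixel columns grow to the right and rows downward; lengths in m; the calibration is good to about 2 mm. A picture is of the moment at which its call begins. camera_info takes no time and is no camera call.
- finish_job(): hands the job in; it is judged then, once.
The state is a dict: "t": time; "q": joint angles; "dq": joint speeds; "effort": joint torques, N m; "tool_pos": TCP position; "tool_rot": TCP orientation; "contact_force": force on the tool from outside, world axes, zero at the start; "wrist_torque": the same for the moment, N m; "opening": finger opening in m; "grip_force": force on a finger pad.
Only numpy, scipy, OpenCV 4.12 (cv2) and the standard library are available. Lean on these libraries where they do the work, as an engineer would, in place of code of your own. Each camera call takes 0.05 s, during which the arm holds its last target. There are 200 camera calls.

## Working session

There is one attempt and no reset: what is moved stays moved. The work goes in short steps, Python scripts to look and compute and a tool call to move; the robot and the scene stay as the last step left them, time stands still between calls to the robot, and variables do not carry over. Pictures are saved under pics/ and viewed, at most 17 in all, crops included, and the job is handed in when it is done.

Besides the shell and the picture viewer there is one more tool, called as a command line: name --argument value ..., lists and objects as JSON in quotes. step_arm: Moves the arm, as the interface text tells. Its arguments: {"type":"object","properties":{"commands":{"type":"array"},"squeeze":{"type":"number"}},"required":["commands"]}

```bash
mkdir -p pics; ls; python3 - <<'E'
from station import monitor, eyes
import cv2, numpy as np
np.set_printoptions(precision=4,suppress=True)
for n in("scene","top"):
    im=eyes.get_image(n); cv2.imwrite(f"pics/{n}0.png",im[:,:,::-1]); c=eyes.camera_info(n); print(n,c)
print(monitor.get_obs())
E
```

```text
pics
scene {'camera_matrix': array([[462.5174,   0.    , 317.9106],
       [  0.    , 462.5174, 204.7789],
       [  0.    ,   0.    ,   1.    ]]), 'k1': -0.004447635695301413, 'extrinsics': array([[-0.8766,  0.2706, -0.3979,  0.9924],
       [ 0.4808,  0.5228, -0.7039,  0.7838],
       [ 0.0175, -0.8084, -0.5884,  0.7417],
       [ 0.    ,  0.    ,  0.    ,  1.    ]])}
top {'camera_matrix': array([[406.0858,   0.    , 318.7587],
       [  0.    , 406.0858, 206.6259],
       [  0.    ,   0.    ,   1.    ]]), 'k1': -0.04684021920951713, 'extrinsics': array([[-0.0264, -0.9877,  0.1539,  0.4118],
       [-0.9996,  0.0257, -0.0066, -0.0089],
       [ 0.0026, -0.154 , -0.9881,  0.8762],
       [ 0.    ,  0.    ,  0.    ,  1.    ]])}
{'t': 0.1, 'q': array([ 1.192 ,  0.0533,  1.6141,  0.    ,  1.476 , -0.119 ]), 'dq': array([-0.0011, -0.0031, -0.0031,  0.0014,  0.0011,  0.0004]), 'effort': array([  0.0003, -39.491 , -37.1363,  -0.0001,   0.0039,  -0.    ]), 'tool_pos': array([0.1604, 0.6038, 0.4036]), 'tool_rot': array([-0.4069, -3.1147,  0.0028]), 'contact_force': array([-0.3666, -0.1416,  0.0633]), 'wrist_torque': array([-0.0158,  0.0352, -0.0185]), 'grip_force': 0.0, 'opening': 0.0854904277740771}
```

View pics/scene0.png

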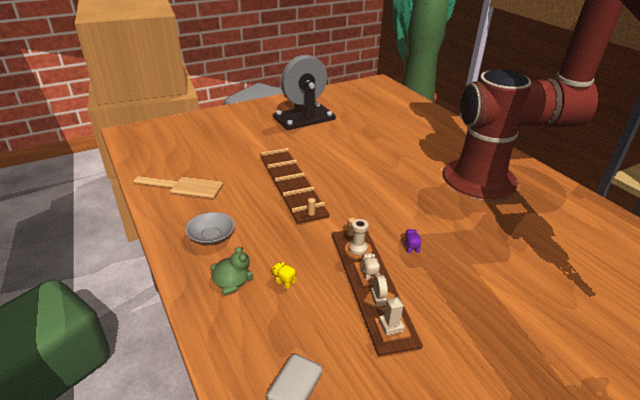

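View pics/top0.png

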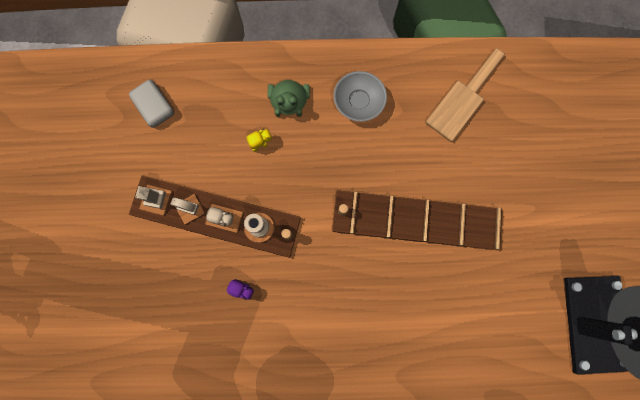

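The top view shows the rack on the left, centred near (216,216), with its post at (286,234). From the post the order is candlestick (258,226), hippo (222,216), disc (188,207), obelisk (152,197). The tray is on the right with its post at (343,209), and its farthest cell is near (481,226). Purple and yellow hippos are decoys.

```bash
cat > h.py <<'E'
import numpy as np, cv2
from scipy.spatial.transform import Rotation as R
from station import monitor, eyes
np.set_printoptions(precision=4,suppress=True)
CI={n:eyes.camera_info(n) for n in("scene","top")}
def ray(n,p):
    c=CI[n];K=c["camera_matrix"];s=(np.array(p,float)-K[:2,2])/K[0,0];u=s.copy()
    for _ in range(10): u=s/(1+c["k1"]*(u@u))
    E=c["extrinsics"];d=E[:3,:3]@[u[0],u[1],1];return E[:3,3],d/np.linalg.norm(d)
def hit(n,p,z):
    o,d=ray(n,p);return o+d*(z-o[2])/d[2]
def tri(pt,ps):
    o1,d1=ray("top",pt);o2,d2=ray("scene",ps)
    s=np.linalg.lstsq(np.c_[d1,-d2],o2-o1,rcond=None)[0]
    a=o1+s[0]*d1;b=o2+s[1]*d2;return (a+b)/2,np.linalg.norm(a-b)
def proj(n,X):
    c=CI[n];E=c["extrinsics"];q=E[:3,:3].T@(np.array(X)-E[:3,3]);u=q[:2]/q[2]
    return c["camera_matrix"][:2,2]+c["camera_matrix"][0,0]*u*(1+c["k1"]*(u@u))
E
python3 - <<'E'
from h import *
T=cv2.imread("pics/top0.png");S=cv2.imread("pics/scene0.png")
out=[]
for n,im,rois in(("top",T,[(120,165,190,100),(325,182,185,75)]),("scene",S,[(325,210,105,150),(255,145,75,82)])):
    for i,(x,y,w,h) in enumerate(rois):
        c=im[y:y+h,x:x+w]; m=(c.max(2)<95).astype(np.uint8)
        m=cv2.morphologyEx(m,cv2.MORPH_CLOSE,np.ones((9,9)))
        m=cv2.morphologyEx(m,cv2.MORPH_OPEN,np.ones((5,5)))
        k=max(cv2.findContours(m,0,2)[0],key=cv2.contourArea)
        pts=np.array([hit(n,p[0]+[x,y],.012)[:2] for p in k],np.float32)
        r=cv2.minAreaRect(pts*1000);print(n,"rack tray".split()[i],r)
a=cv2.resize(T[170:262,125:310],None,fx=4,fy=4,interpolation=cv2.INTER_CUBIC);cv2.imwrite("pics/tc.png",a)
b=cv2.resize(S[210:355,325:425],None,fx=4,fy=4,interpolation=cv2.INTER_CUBIC);cv2.imwrite("pics/sc.png",b)
E
```

```text
top rack ((531.9080810546875, 208.30453491210938), (367.4278564453125, 90.65956115722656), 73.6568832397461)
top tray ((511.7395324707031, -228.29750061035156), (363.8144226074219, 91.30738067626953), 82.07904052734375)
scene rack ((558.0179443359375, 246.26043701171875), (294.9117126464844, 63.80986022949219), 73.73452758789062)
scene tray ((535.6712646484375, -131.40525817871094), (219.81105041503906, 83.76254272460938), 78.48139190673828)
```

View pics/tc.png

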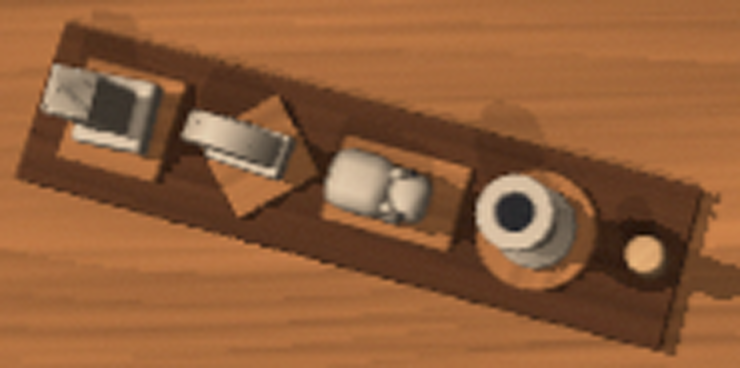

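View pics/sc.png

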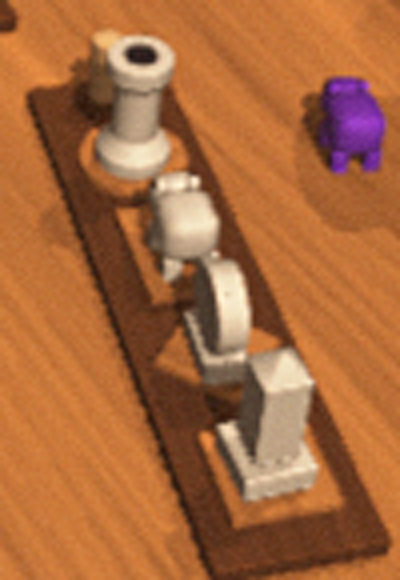

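The crops confirm the order. In the top crop the candlestick's mark is at (515,210), the obelisk's tip near (70,92), the disc at (235,140) and the hippo at (375,188). In the scene crop the mark is at (141,54), the tip at (275,360), the disc's top near (222,258) and the hippo's back near (185,205). Next I triangulate these and fetch a tray crop.

```bash
python3 - <<'E'
from h import *
T=lambda x,y:(x/4-.375+125,y/4-.375+170); S=lambda x,y:(x/4-.375+325,y/4-.375+210)
for nm,a,b in[("cornerLo",(18,178),(386,545)),("cornerHi",(68,22),(212,568)),("candle mark .093",(515,210),(141,54)),("obelisk tip .099",(68,91),(277,362)),
 ("obelisk foot top corner",(154,85),(217,425)),("obelisk foot top corner lowx",(143,152),(316,462)),("disc plinth",(285,176),(240,358)),("disc top",(195,125),(222,262)),("hippo back",(352,183),(187,200)),("post",(645,254),(104,36))]:
    print(nm,*tri(T(*a),S(*b)))
im=cv2.imread("pics/top0.png")
# pale masks
h=cv2.cvtColor(im,cv2.COLOR_BGR2HSV);m=((h[...,1]<95)&(h[...,2]>60)).astype(np.uint8);m[:170]=0;m[262:]=0;m[:,:125]=0;m[:,310:]=0
for k in cv2.findContours(m,0,1)[0]:
    if cv2.contourArea(k)>40: r=cv2.minAreaRect(k);print("pale",r,hit("top",r[0],.047)[:2])
U=np.array([-np.cos(np.radians(73.66)),-np.sin(np.radians(73.66))])
for i,s in enumerate([117,39,-39,-117]): print("rest",np.array([.5319,.2083])+U*s/1000)
s=cv2.imread("pics/scene0.png")[140:230,250:335];t=cv2.imread("pics/top0.png")[185:255,325:510]
s=cv2.resize(s,None,fx=4,fy=4,interpolation=2);t=cv2.resize(t,None,fx=4,fy=4,interpolation=2)
c=np.zeros((280,740,3),np.uint8);c[:]=t;cv2.imwrite("pics/tray.png",np.vstack([t,np.hstack([s[:310],np.zeros((310,400,3),np.uint8)])]))
E
```

```text
cornerLo [0.5413 0.3983 0.0082] 0.0002947076599295369
cornerHi [0.6257 0.3725 0.0136] 0.0013485735011333634
candle mark .093 [0.5054 0.1142 0.0945] 0.0026799523703025002
obelisk tip .099 [0.5718 0.3364 0.0909] 6.303877123208663e-05
obelisk foot top corner [0.5853 0.3158 0.0329] 0.0008355738278366596
obelisk foot top corner lowx [0.5472 0.3365 0.0064] 0.01800174284850995
disc plinth [ 0.5345  0.2584 -0.0001] 0.013589718809724998
disc top [0.5547 0.2709 0.0906] 0.00412529538136933
hippo back [0.5268 0.2006 0.0626] 0.0015091170860394084
post [0.4872 0.0531 0.0586] 0.0009971842073996263
pale ((256.5000305175781, 224.50003051757812), (25.45584487915039, 19.798988342285156), 45.0) [0.5071 0.1144]
pale ((218.80001831054688, 216.60000610351562), (25.930675506591797, 15.17893123626709), 18.434947967529297) [0.5255 0.1923]
pale ((183.54998779296875, 205.3500213623047), (27.195587158203125, 11.06796932220459), 18.434946060180664) [0.5509 0.2662]
pale ((149.3461456298828, 196.76925659179688), (28.43684196472168, 17.84657096862793), 11.309932708740234) [0.571  0.3389]
rest [0.499 0.096]
rest [0.5209 0.1709]
rest [0.5429 0.2457]
rest [0.5648 0.3206]
```

View pics/tray.png

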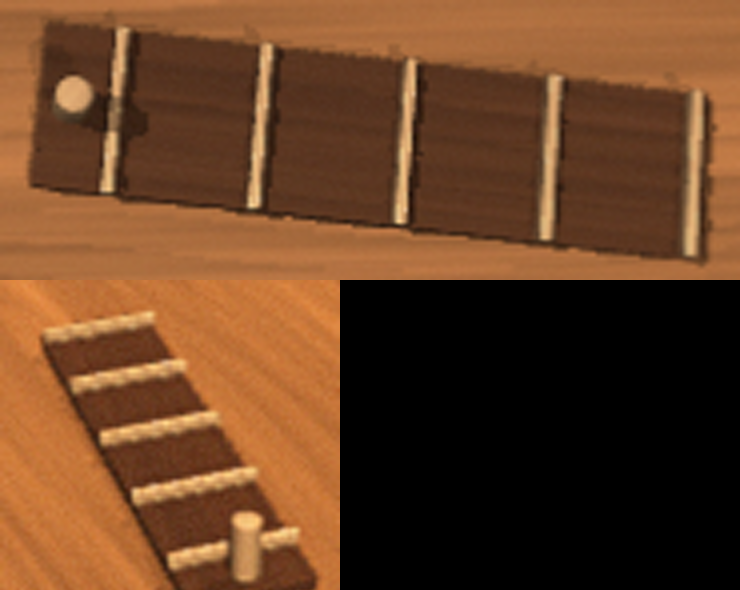

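The tray crop shows strip middles near (115,111), (261,127), (406,142), (550,158) and (694,174), with the post at (74,94). The tray's origin is its middle strip, not the middle of the board. I'll triangulate the tray and work out the approach.

```bash
cat >> h.py <<'E'
def go(x,y,z,psi):
    """tool-frame shift (mm) and yaw (deg) that bring the grasp point to x,y,z, closing line at psi deg"""
    o=monitor.get_obs();M=R.from_rotvec(o["tool_rot"]).as_matrix()
    d=M.T@(np.array([x,y,z+.155])-o["tool_pos"])*1000
    cur=np.degrees(np.arctan2(M[1,1],M[0,1]));dy=-(((psi-cur)+90)%180-90)
    print("t",o["t"],"shift",d.round(1),"yaw",round(dy,1),"cur psi",round(cur,1),"tilt",np.round(M[2],3))
E
python3 - <<'E'
from h import *
T=lambda x,y:(x/4-.375+325,y/4-.375+185); S=lambda x,y:(x/4-.375+250,(y-280)/4-.375+140)
for nm,a,b in[("strip5 lowx",(691,256),(154,318)),("strip5 hix",(697,92),(46,335)),("strip1 lowx",(107,192),(298,534)),("strip1 hix",(123,30),(170,562)),("post",(74,94),(247,517)),("board corner",(32,185),(316,572))]:
    print(nm,*tri(T(*a),S(*b)))
mids=[((123,30),(107,192)),((268,45),(254,208)),((411,61),(401,224)),((554,77),(546,239)),((697,92),(691,256))]
W=np.array([(hit("top",T(*a),.022)+hit("top",T(*b),.022))/2 for a,b in mids])[:,:2];print(W)
s=np.array([156,78,0,-78,-156])/1000
c=W.mean(0);u=(s[:,None]*W).sum(0)/(s@s);print("centre",c,"axis",u,np.linalg.norm(u),"ang",np.degrees(np.arctan2(u[1],u[0])),"post",c+.18*u, hit("top",T(74,94),.057))
for y in(-117,-39,39,117):print("cell",y,c+u/np.linalg.norm(u)*y/1000)
go(.5054,.1142,.20,-16)
E
```

```text
strip5 lowx [ 0.4437 -0.3909  0.018 ] 0.0037543068240063174
strip5 hix [ 0.5315 -0.4016  0.0199] 0.003304099186154143
strip1 lowx [ 0.4865 -0.0812  0.0188] 0.0034448156961016186
strip1 hix [ 0.5744 -0.0938  0.0172] 0.0017334757615832543
post [ 0.534  -0.0634  0.0593] 0.001664755106526942
board corner [ 0.4928 -0.0426  0.0147] 0.0004458005328321994
[[ 0.5309 -0.0879]
 [ 0.5206 -0.1652]
 [ 0.5099 -0.2421]
 [ 0.4995 -0.3188]
 [ 0.4888 -0.3961]]
centre [ 0.51  -0.242] axis [0.1349 0.9873] 0.9964280772973287 ang 82.22065215245819 post [ 0.5342 -0.0643] [ 0.535 -0.064  0.057]
cell -117 [ 0.4941 -0.3579]
cell -39 [ 0.5047 -0.2807]
cell 39 [ 0.5152 -0.2034]
cell 117 [ 0.5258 -0.1261]
t 0.1 shift [-459.2 -384.5   49.2] yaw -88.9 cur psi 75.1 tilt [ 0.    -0.002 -1.   ]
```

step_arm --commands '[[100,[-459,-384,49],91],[100,[-459,-384,49],91],[100,[-459,-384,49],91],[100,[-459,-384,49],91],[100,[-459,-384,49],91],[100,[-459,-384,49],91],[100,[-459,-384,49],91],[100,[-459,-384,49],91],[100,[-459,-384,49],91],[100,[-459,-384,49],91],[100,[-459,-384,49],91],[100,[-459,-384,49],91]]' --squeeze 30

```text
t: 1.6
tool_pos: [0.5052, 0.1153, 0.3553]
tool_rot: [-2.506, -1.893, 0.001]
contact_force: [-0.5, 0.6, -0.6]
opening: 0.0858
grip_force: 0.0
```

```bash
python3 -c "
from h import *
go(.5054,.1142,.058,-16)
im=eyes.get_image('top');cv2.imwrite('pics/a1.png',cv2.resize(im[150:290,110:330,::-1],None,fx=3,fy=3,interpolation=2))"
```

```text
t 1.6 shift [ -1.    0.7 142.3] yaw 0.1 cur psi -15.9 tilt [-0.    -0.001 -1.   ]
```

step_arm --commands '[[100,[-1,0,50],0],[100,[-1,0,100],0],[100,[-1,0,130],0],[100,[-1,0,146],0],[100,[-1,0,146],0],[20,[-1,0,146],0],[0,[-1,0,146],0],[0,[-1,0,146],0],[0,[-1,0,146],0],[0,[-1,0,146],0],[0,[-1,0,146],0],[0,[-1,0,146],0]]' --squeeze 35

```text
t: 3.15
tool_pos: [0.5058, 0.114, 0.211]
tool_rot: [2.507, 1.893, 0.002]
contact_force: [-0.9, 0.5, 7.0]
opening: 0.0332
grip_force: 26.9
```

```bash
python3 -c "
from h import *
o=monitor.get_obs();print(o['opening'],o['grip_force'],o['tool_pos'])
im=eyes.get_image('scene');cv2.imwrite('pics/a2.png',cv2.resize(im[190:370,300:440,::-1],None,fx=3,fy=3,interpolation=2))"
```

```text
0.03317462799908681 26.906735664233565 [0.5058 0.114  0.211 ]
```

View pics/a2.png

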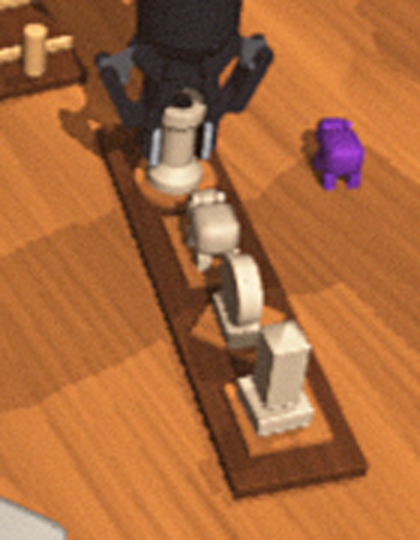

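The fingers straddle the candlestick, but the opening is 33 mm where 27 mm was expected, with an upward force of 7 N. The tips are touching the foot, so I'll reopen, rise and regrip.

step_arm --commands '[[60,[0,0,0],0],[60,[0,0,0],0],[60,[0,0,-7],0],[60,[0,0,-7],0],[0,[0,0,-7],0],[0,[0,0,-7],0],[0,[0,0,-7],0],[0,[0,0,-7],0],[0,[0,0,-7],0],[0,[0,0,-7],0]]' --squeeze 35

```text
t: 4.45
tool_pos: [0.5055, 0.114, 0.2171]
tool_rot: [2.507, 1.893, 0.001]
contact_force: [0.1, -0.7, 4.9]
opening: 0.0346
grip_force: 34.2
```

```bash
python3 -c "
from h import *
im=eyes.get_image('scene');cv2.imwrite('pics/a3.png',cv2.resize(im[190:265,320:400,::-1],None,fx=7,fy=7,interpolation=2))"
```

```text
(no output)
```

View pics/a3.png

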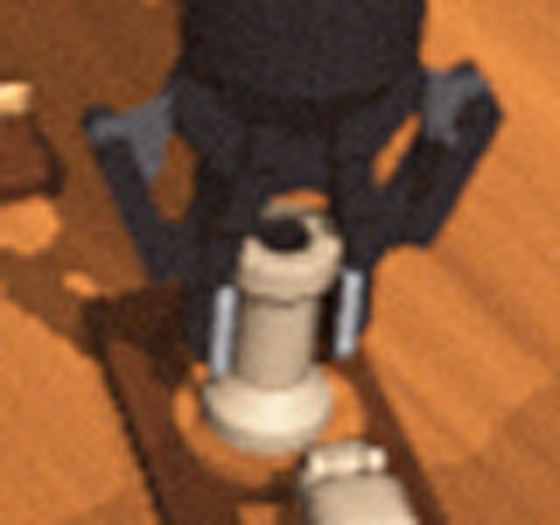

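Both pads stand clear of the stem and touch the flange edge, because they are about as tall as the stem. The straight top collar, 38 mm across, is a cleaner grip, so I'll move up to it.

step_arm --commands '[[75,[0,0,0],0],[75,[0,0,0],0],[75,[0,0,-20],0],[75,[0,0,-20],0],[75,[0,0,-20],0],[0,[0,0,-20],0],[0,[0,0,-20],0],[0,[0,0,-20],0],[0,[0,0,-20],0],[0,[0,0,-20],0],[0,[0,0,-20],0]]' --squeeze 35

```text
t: 5.88
tool_pos: [0.505, 0.114, 0.2364]
tool_rot: [-2.507, -1.893, 0.001]
contact_force: [1.2, -0.1, -2.4]
opening: 0.0365
grip_force: 35.2
```

step_arm --commands '[[0,[0,0,-5],0],[0,[0,0,-15],0],[0,[0,0,-40],0],[0,[0,0,-80],0],[0,[0,0,-110],0],[0,[0,0,-110],0]]'

```text
t: 6.62
tool_pos: [0.5062, 0.1141, 0.3508]
tool_rot: [2.504, 1.891, 0.01]
contact_force: [0.6, -0.2, -3.2]
opening: 0.0366
grip_force: 35.5
```

```bash
python3 -c "
from h import *
go(.4941,-.3579,.191,-7.8)
im=eyes.get_image('scene');cv2.imwrite('pics/a4.png',cv2.resize(im[130:370,270:440,::-1],None,fx=2.4,fy=2.4,interpolation=2))"
```

```text
t 6.625 shift [-457.3  117.5    4.4] yaw -8.1 cur psi -15.9 tilt [ 0.003  0.007 -1.   ]
```

View pics/a4.png

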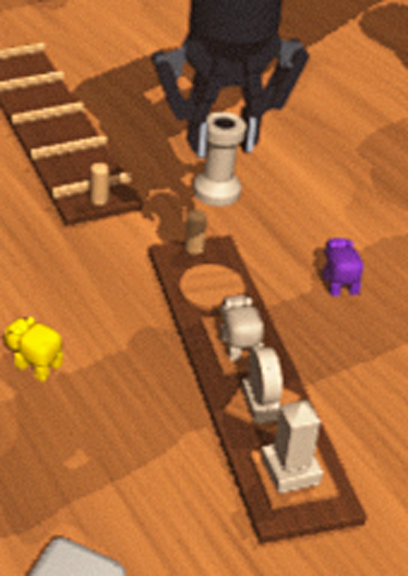

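The candlestick hangs upright in the grip, clear of its rest at about (212,285) in the crop. I'll carry it to the far cell.

step_arm --commands '[[0,[-30,8,2],-1],[0,[-80,20,4],-3],[0,[-135,35,4],-5],[0,[-190,49,4],-8],[0,[-245,63,4],-8],[0,[-300,77,4],-8],[0,[-350,90,4],-8],[0,[-400,103,4],-8],[0,[-440,113,4],-8],[0,[-457,117,4],-8],[0,[-457,117,4],-8]]'

```text
t: 8.05
tool_pos: [0.4922, -0.3578, 0.3409]
tool_rot: [-2.368, -2.06, -0.0]
contact_force: [1.5, -0.0, -2.1]
opening: 0.0365
grip_force: 35.5
```

```bash
python3 -c "
from h import *
go(.4941,-.3579,.0774,-7.8)"
```

```text
t 8.05 shift [ -0.    2.1 108.5] yaw -0.2 cur psi -8.0 tilt [ 0.002 -0.002 -1.   ]
```

step_arm --commands '[[0,[0,2,35],0],[0,[0,2,70],0],[0,[0,2,92],0],[0,[0,2,100],0],[0,[0,2,100],0],[0,[0,2,100],0]]'

```text
t: 8.8
tool_pos: [0.4953, -0.3582, 0.2445]
tool_rot: [2.367, 2.062, 0.001]
contact_force: [0.1, 0.5, -2.7]
opening: 0.0364
grip_force: 35.5
```

Next, down 12.5 mm in small steps to contact.

step_arm --commands '[[0,[0,0,5],0],[0,[0,0,9],0],[0,[0,0,11.5],0],[0,[0,0,12.5],0],[0,[0,0,12.5],0],[0,[0,0,12.5],0]]'

```text
t: 9.55
tool_pos: [0.4948, -0.358, 0.231]
tool_rot: [2.369, 2.063, -0.0]
contact_force: [-1.1, 1.2, 5.5]
opening: 0.0364
grip_force: 36.0
```

The candlestick is on the floor with light contact, so I'll release and rise.

step_arm --commands '[[55,[0,0,0],0],[80,[0,0,0],0],[100,[0,0,0],0],[100,[0,0,0],0],[100,[0,0,-40],0],[100,[0,0,-90],0],[100,[0,0,-130],0],[100,[0,0,-130],0]]'

```text
t: 10.55
tool_pos: [0.4955, -0.3586, 0.3655]
tool_rot: [2.362, 2.057, 0.002]
contact_force: [-0.5, -0.4, 0.7]
opening: 0.0854
grip_force: 0.0
```

```bash
python3 -c "
from h import *
go(.528,.198,.2,-18)"
```

```text
t 10.55 shift [555.8 -44.2   7.3] yaw 10.1 cur psi -7.9 tilt [-0.005  0.008 -1.   ]
```

step_arm --commands '[[100,[60,-5,5],2],[100,[120,-10,7],5],[100,[180,-14,7],10],[100,[240,-19,7],10],[100,[300,-24,7],10],[100,[360,-29,7],10],[100,[420,-33,7],10],[100,[480,-38,7],10],[100,[530,-42,7],10],[100,[556,-44,7],10],[100,[556,-44,7],10],[100,[556,-44,7],10]]'

```text
t: 12.05
tool_pos: [0.5272, 0.1984, 0.3522]
tool_rot: [-2.54, -1.849, 0.003]
contact_force: [-0.4, -0.1, -0.5]
opening: 0.0855
grip_force: 0.0
```

```bash
python3 -c "
from h import *
go(.528,.198,.045,-18)
im=eyes.get_image('scene')
t=eyes.get_image('top')
cv2.imwrite('pics/a5.png',np.vstack([cv2.resize(im[130:260,250:410,::-1],(480,390),interpolation=2)[:280],cv2.resize(t[175:260,330:520,::-1],(480,215),interpolation=2)]))"
```

```text
t 12.05 shift [  0.1   1.1 152.2] yaw 0.1 cur psi -17.9 tilt [-0.001 -0.001 -1.   ]
```

View pics/a5.png

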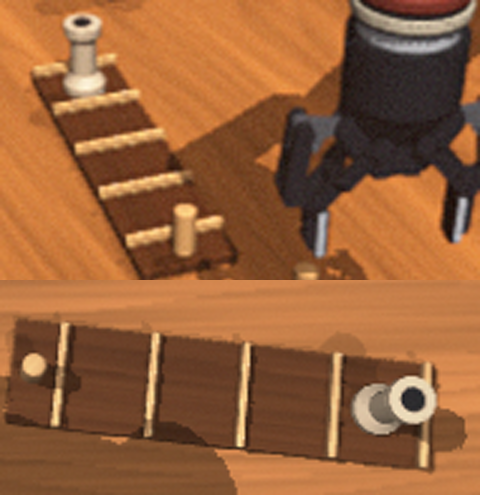

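The candlestick stands upright in the far cell, its foot near (375,408) with the cell's middle at about x = 380. Next is the hippo.

step_arm --commands '[[100,[0,1,50],0],[100,[0,1,100],0],[100,[0,1,140],0],[100,[0,1,152],0],[100,[0,1,152],0],[0,[0,1,152],0],[0,[0,1,152],0],[0,[0,1,152],0],[0,[0,1,152],0],[0,[0,1,152],0],[0,[0,1,152],0]]' --squeeze 35

```text
t: 13.52
tool_pos: [0.5289, 0.1989, 0.2026]
tool_rot: [2.539, 1.849, 0.003]
contact_force: [-1.4, 0.3, 6.2]
opening: 0.031
grip_force: 35.9
```

step_arm --commands '[[0,[0,0,-5],0],[0,[0,0,-15],0],[0,[0,0,-40],0],[0,[0,0,-80],0],[0,[0,0,-120],0],[0,[0,0,-120],0],[0,[0,0,-120],0]]'

```text
t: 14.4
tool_pos: [0.5278, 0.1985, 0.3202]
tool_rot: [-2.539, -1.849, 0.002]
contact_force: [-0.8, 0.1, -1.6]
opening: 0.0316
grip_force: 35.1
```

```bash
python3 -c "
from h import *
# grip point is 7 mm toward the hippo's tail; head points to tray plain end if not turned
a=np.radians(82.2);g=np.array([.5047,-.2807])+.007*np.array([np.cos(a),np.sin(a)]);print(g)
go(*g,.17,-7.8)
im=eyes.get_image('scene')
cv2.imwrite('pics/a6.png',cv2.resize(im[150:370,300:440,::-1],None,fx=2.7,fy=2.7,interpolation=2))"
```

```text
[ 0.5057 -0.2738]
t 14.4 shift [-456.3  123.9   -4.6] yaw -10.1 cur psi -17.9 tilt [-0.001 -0.001 -1.   ]
```

View pics/a6.png

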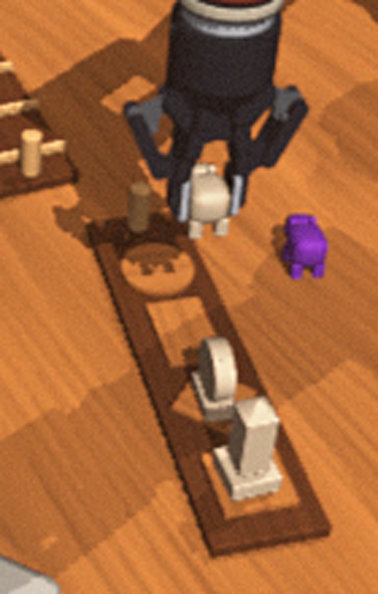

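The hippo is held level with its head toward the tray, its rest left empty. I'll carry it over.

step_arm --commands '[[0,[-30,8,-2],-2],[0,[-80,22,-4],-5],[0,[-135,37,-4],-10],[0,[-190,52,-4],-10],[0,[-245,67,-4],-10],[0,[-300,81,-4],-10],[0,[-350,95,-4],-10],[0,[-400,109,-4],-10],[0,[-440,119,-4],-10],[0,[-456,124,-4],-10],[0,[-456,124,-4],-10],[0,[-456,124,-4],-10]]'

```text
t: 15.95
tool_pos: [0.5063, -0.2722, 0.3244]
tool_rot: [-2.366, -2.064, -0.0]
contact_force: [0.7, 0.3, -1.4]
opening: 0.0314
grip_force: 35.0
```

```bash
python3 -c "
from h import *
go(.5057,-.2738,.0426,-7.8)"
```

```text
t 15.95 shift [ -1.9  -0.2 126.8] yaw -0.0 cur psi -7.8 tilt [ 0.001 -0.001 -1.   ]
```

step_arm --commands '[[0,[-2,0,40],0],[0,[-2,0,80],0],[0,[-2,0,108],0],[0,[-2,0,116],0],[0,[-2,0,120],0],[0,[-2,0,123],0],[0,[-2,0,125],0],[0,[-2,0,126],0],[0,[-2,0,126],0],[0,[-2,0,126],0]]'

```text
t: 17.2
tool_pos: [0.506, -0.2755, 0.1994]
tool_rot: [2.369, 2.063, 0.0]
contact_force: [0.6, 0.2, -0.9]
opening: 0.0315
grip_force: 35.0
```

step_arm --commands '[[0,[0,0,1],0],[0,[0,0,2],0],[0,[0,0,2],0],[0,[0,0,2],0]]'

```text
t: 17.7
tool_pos: [0.5061, -0.2754, 0.1976]
tool_rot: [2.369, 2.063, -0.0]
contact_force: [-1.9, 0.3, 3.4]
opening: 0.0313
grip_force: 35.5
```

Contact is made. I'll release and rise, then work out the disc.

step_arm --commands '[[55,[0,0,0],0],[80,[0,0,0],0],[100,[0,0,0],0],[100,[0,0,0],0],[100,[0,0,-40],0],[100,[0,0,-95],0],[100,[0,0,-150],0],[100,[0,0,-165],0],[100,[0,0,-165],0]]'

```text
t: 18.82
tool_pos: [0.5062, -0.2755, 0.3634]
tool_rot: [2.367, 2.062, 0.001]
contact_force: [-0.9, -0.1, 0.0]
opening: 0.0854
grip_force: 0.0
```

```bash
python3 -c "
from h import *
go(.551,.267,.2,-21)"
```

```text
t 18.825 shift [543.5 -30.    7.7] yaw 13.1 cur psi -7.9 tilt [-0.001  0.002 -1.   ]
```

step_arm --commands '[[100,[60,-3,5],3],[100,[120,-7,7],8],[100,[180,-10,7],13],[100,[240,-13,7],13],[100,[300,-16,7],13],[100,[360,-20,7],13],[100,[420,-23,7],13],[100,[480,-26,7],13],[100,[525,-29,7],13],[100,[543,-30,7],13],[100,[543,-30,7],13],[100,[543,-30,7],13]]'

```text
t: 20.32
tool_pos: [0.5508, 0.2654, 0.3542]
tool_rot: [2.588, 1.78, -0.003]
contact_force: [-0.3, 0.6, -0.2]
opening: 0.0855
grip_force: 0.0
```

```bash
python3 -c "
from h import *
go(.551,.267,.06,-21)
im=eyes.get_image('scene')
t=eyes.get_image('top')
cv2.imwrite('pics/a7.png',np.hstack([cv2.resize(im[140:360,250:430,::-1],None,fx=2.2,fy=2.2,interpolation=2),cv2.resize(t[175:260,330:520,::-1],(400,484),interpolation=2)]))"
```

```text
t 20.325 shift [  1.8  -0.2 139.2] yaw 0.0 cur psi -21.0 tilt [-0.002 -0.001 -1.   ]
```

View pics/a7.png

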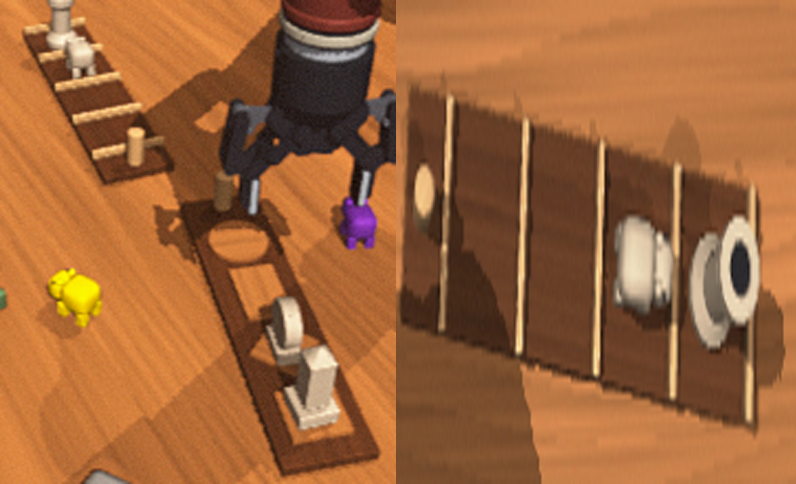

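The hippo stands in the second cell from the plain end, at about (643,262) between strips at 600 and 677. The candlestick is still upright. The gripper hangs over the disc, so I'll descend.

step_arm --commands '[[100,[1.5,0,50],0],[100,[1.5,0,100],0],[100,[1.5,0,132],0],[100,[1.5,0,144],0],[100,[1.5,0,144],0],[0,[1.5,0,144],0],[0,[1.5,0,144],0],[0,[1.5,0,144],0],[0,[1.5,0,144],0],[0,[1.5,0,144],0],[0,[1.5,0,144],0],[0,[1.5,0,144],0]]' --squeeze 30

```text
t: 21.92
tool_pos: [0.5515, 0.2681, 0.2118]
tool_rot: [2.587, 1.782, 0.001]
contact_force: [-0.2, 0.4, 4.3]
opening: 0.0155
grip_force: 35.3
```

step_arm --commands '[[0,[0,0,-5],0],[0,[0,0,-15],0],[0,[0,0,-40],0],[0,[0,0,-80],0],[0,[0,0,-115],0],[0,[0,0,-115],0],[0,[0,0,-115],0]]'

```text
t: 22.8
tool_pos: [0.5509, 0.2678, 0.3251]
tool_rot: [-2.587, -1.782, 0.003]
contact_force: [-1.2, -0.2, -0.8]
opening: 0.0155
grip_force: 34.6
```

```bash
python3 -c "
from h import *
go(.5152,-.2034,.17,-7.8)
im=eyes.get_image('scene')
cv2.imwrite('pics/a8.png',cv2.resize(im[190:370,320:440,::-1],None,fx=3,fy=3,interpolation=2))"
```

```text
t 22.8 shift [-453.   134.7    0.4] yaw -13.1 cur psi -20.9 tilt [-0.001 -0.001 -1.   ]
```

View pics/a8.png

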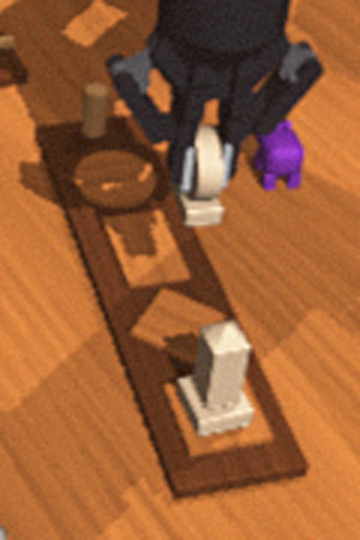

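The disc hangs upright between the pads, its diamond rest empty.

step_arm --commands '[[0,[-30,9,0],-3],[0,[-80,24,0],-8],[0,[-135,40,0],-13],[0,[-190,56,0],-13],[0,[-245,73,0],-13],[0,[-300,89,0],-13],[0,[-350,104,0],-13],[0,[-400,119,0],-13],[0,[-438,130,0],-13],[0,[-453,135,0],-13],[0,[-453,135,0],-13],[0,[-453,135,0],-13]]'

```text
t: 24.35
tool_pos: [0.516, -0.2022, 0.3255]
tool_rot: [-2.366, -2.064, 0.0]
contact_force: [-0.2, -0.1, -0.6]
opening: 0.0153
grip_force: 34.6
```

```bash
python3 -c "
from h import *
go(.5152,-.2034,.0518,-7.8)"
```

```text
t 24.35 shift [ -1.4  -0.5 118.7] yaw -0.0 cur psi -7.8 tilt [ 0.001 -0.001 -1.   ]
```

step_arm --commands '[[0,[0,0,40],0],[0,[0,0,80],0],[0,[0,0,102],0],[0,[0,0,110],0],[0,[0,0,114],0],[0,[0,0,117],0],[0,[0,0,118.5],0],[0,[0,0,119.5],0],[0,[0,0,119.5],0],[0,[0,0,119.5],0]]'

```text
t: 25.6
tool_pos: [0.516, -0.2034, 0.2069]
tool_rot: [2.369, 2.063, 0.0]
contact_force: [0.0, 0.2, -0.5]
opening: 0.0158
grip_force: 34.5
```

step_arm --commands '[[0,[0,0,1],0],[0,[0,0,2],0],[0,[0,0,2],0],[0,[0,0,2],0]]'

```text
t: 26.1
tool_pos: [0.5163, -0.2035, 0.2068]
tool_rot: [-2.368, -2.063, 0.001]
contact_force: [-6.2, 3.1, 10.2]
opening: 0.0159
grip_force: 36.4
```

step_arm --commands '[[0,[0,0,-1],0],[35,[0,0,-1],0],[60,[0,0,-1],0],[100,[0,0,-1],0],[100,[0,0,-1],0],[100,[0,0,-1],0],[100,[0,0,-40],0],[100,[0,0,-95],0],[100,[0,0,-145],0],[100,[0,0,-155],0],[100,[0,0,-155],0]]'

```text
t: 27.48
tool_pos: [0.516, -0.2034, 0.3602]
tool_rot: [2.368, 2.063, 0.001]
contact_force: [0.0, -0.8, -0.1]
opening: 0.0856
grip_force: 0.0
```

```bash
python3 -c "
from h import *
go(.571,.338,.2,-12)"
```

```text
t 27.475 shift [543.8 -19.8   4.9] yaw 4.1 cur psi -7.9 tilt [-0.001  0.001 -1.   ]
```

step_arm --commands '[[100,[60,-2,5],2],[100,[120,-4,5],4],[100,[180,-7,5],4],[100,[240,-9,5],4],[100,[300,-11,5],4],[100,[360,-13,5],4],[100,[420,-15,5],4],[100,[480,-18,5],4],[100,[525,-19,5],4],[100,[544,-20,5],4],[100,[544,-20,5],4],[100,[544,-20,5],4]]'

```text
t: 28.98
tool_pos: [0.5708, 0.3369, 0.3538]
tool_rot: [2.441, 1.978, -0.003]
contact_force: [-0.4, -0.5, 0.1]
opening: 0.0853
grip_force: 0.0
```

```bash
python3 -c "
from h import *
go(.571,.338,.06,-12)
im=eyes.get_image('scene')
t=eyes.get_image('top')
cv2.imwrite('pics/a9.png',np.hstack([cv2.resize(im[140:360,250:430,::-1],None,fx=2.2,fy=2.2,interpolation=2),cv2.resize(t[175:260,330:520,::-1],(400,484),interpolation=2)]))"
```

```text
t 28.975 shift [  1.3   0.1 138.8] yaw 0.0 cur psi -12.0 tilt [-0.002 -0.001 -1.   ]
```

View pics/a9.png

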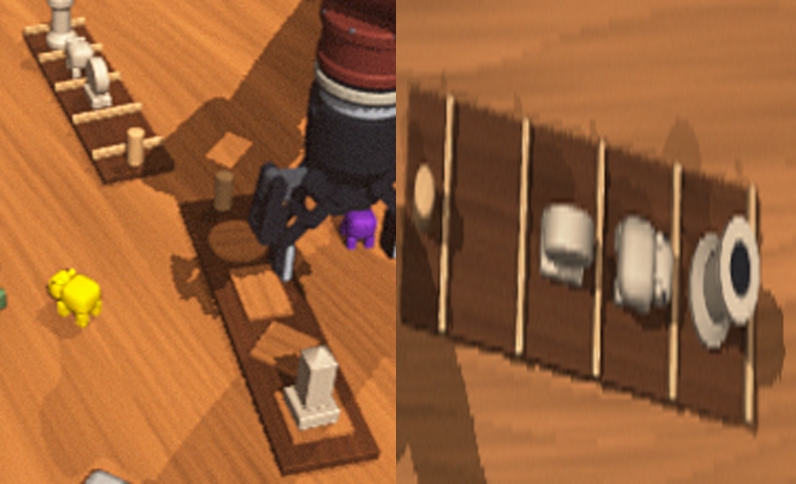

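The disc stands in its cell, near (566,245) between strips at 522 and 600. The obelisk is next.

step_arm --commands '[[100,[1,0,50],0],[100,[1,0,100],0],[100,[1,0,130],0],[100,[1,0,139],0],[100,[1,0,139],0],[0,[1,0,139],0],[0,[1,0,139],0],[0,[1,0,139],0],[0,[1,0,139],0],[0,[1,0,139],0],[0,[1,0,139],0],[0,[1,0,139],0]]' --squeeze 35

```text
t: 30.58
tool_pos: [0.5713, 0.3394, 0.2166]
tool_rot: [2.439, 1.979, 0.002]
contact_force: [0.7, -0.8, 4.9]
opening: 0.0237
grip_force: 38.5
```

step_arm --commands '[[0,[0,0,-5],0],[0,[0,0,-15],0],[0,[0,0,-40],0],[0,[0,0,-80],0],[0,[0,0,-115],0],[0,[0,0,-115],0],[0,[0,0,-115],0]]'

```text
t: 31.45
tool_pos: [0.5705, 0.339, 0.3292]
tool_rot: [-2.439, -1.979, 0.003]
contact_force: [-0.3, 0.5, -1.0]
opening: 0.0235
grip_force: 37.6
```

```bash
python3 -c "
from h import *
go(.5258,-.1261,.178,-7.8)
im=eyes.get_image('scene')
cv2.imwrite('pics/a10.png',cv2.resize(im[190:370,320:440,::-1],None,fx=3,fy=3,interpolation=2))"
```

```text
t 31.45 shift [-464.4   52.1   -3.3] yaw -4.1 cur psi -11.9 tilt [-0.001 -0.002 -1.   ]
```

View pics/a10.png

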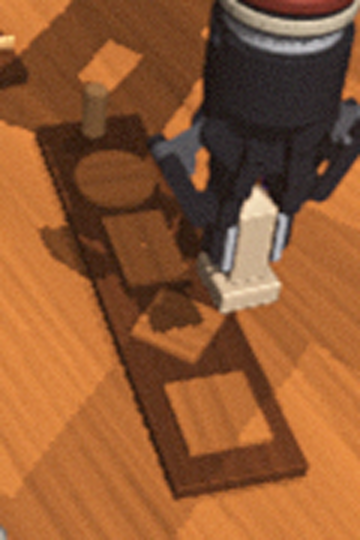

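The obelisk hangs upright and all four rests are empty. I'll carry it to the cell by the tray's post.

step_arm --commands '[[0,[-30,3,-1],-2],[0,[-80,9,-3],-4],[0,[-135,15,-3],-4],[0,[-190,21,-3],-4],[0,[-245,27,-3],-4],[0,[-300,34,-3],-4],[0,[-350,39,-3],-4],[0,[-400,45,-3],-4],[0,[-445,50,-3],-4],[0,[-464,52,-3],-4],[0,[-464,52,-3],-4],[0,[-464,52,-3],-4]]'

```text
t: 33.0
tool_pos: [0.5263, -0.1246, 0.3329]
tool_rot: [-2.367, -2.063, 0.0]
contact_force: [-0.9, -1.0, -1.1]
opening: 0.0237
grip_force: 37.5
```

```bash
python3 -c "
from h import *
go(.5258,-.1261,.0566,-7.8)"
```

```text
t 33.0 shift [ -1.7  -0.1 121.3] yaw -0.0 cur psi -7.8 tilt [ 0.001 -0.001 -1.   ]
```

step_arm --commands '[[0,[-1,0,40],0],[0,[-1,0,80],0],[0,[-1,0,104],0],[0,[-1,0,112],0],[0,[-1,0,116],0],[0,[-1,0,119],0],[0,[-1,0,120.5],0],[0,[-1,0,121.5],0],[0,[-1,0,121.5],0],[0,[-1,0,121.5],0]]'

```text
t: 34.25
tool_pos: [0.5262, -0.1266, 0.2124]
tool_rot: [2.369, 2.063, 0.0]
contact_force: [0.4, 0.0, -0.7]
opening: 0.0236
grip_force: 37.4
```

step_arm --commands '[[0,[0,0,1],0],[0,[0,0,1.5],0],[0,[0,0,1.5],0],[0,[0,0,1.5],0]]'

```text
t: 34.75
tool_pos: [0.5263, -0.1266, 0.2115]
tool_rot: [2.369, 2.063, -0.0]
contact_force: [-2.6, 0.7, 5.3]
opening: 0.0236
grip_force: 38.4
```

step_arm --commands '[[45,[0,0,0],0],[70,[0,0,0],0],[100,[0,0,0],0],[100,[0,0,0],0],[100,[0,0,0],0],[100,[0,0,-40],0],[100,[0,0,-95],0],[100,[0,0,-145],0],[100,[0,0,-155],0],[100,[0,0,-155],0]]'

```text
t: 36.0
tool_pos: [0.5262, -0.1266, 0.3663]
tool_rot: [2.368, 2.063, 0.001]
contact_force: [0.1, 0.2, 0.1]
opening: 0.0854
grip_force: 0.0
```

step_arm --commands '[[100,[60,0,0],0],[100,[120,0,0],0],[100,[180,0,0],0],[100,[240,0,0],0],[100,[300,0,0],0],[100,[350,0,0],0],[100,[380,0,0],0],[100,[380,0,0],0]]'

```text
t: 37.0
tool_pos: [0.5776, 0.2515, 0.3623]
tool_rot: [-2.364, -2.066, 0.007]
contact_force: [-0.3, -1.1, 0.1]
opening: 0.0852
grip_force: 0.0
```

```bash
python3 - <<'E'
from h import *
im=eyes.get_image('scene');t=eyes.get_image('top')
cv2.imwrite('pics/a11.png',np.vstack([cv2.resize(t[180:260,325:515,::-1],(760,320),interpolation=2),np.hstack([cv2.resize(im[135:225,240:335,::-1],(285,270),interpolation=2),np.zeros((270,475,3),np.uint8)])]))
h=cv2.cvtColor(t,cv2.COLOR_RGB2HSV);m=((h[...,1]<95)&(h[...,2]>60)).astype(np.uint8);m[:182]=0;m[258:]=0;m[:,:325]=0;m[:,515:]=0
c=np.array([.51,-.242]);a=np.radians(82.2);u=np.array([np.cos(a),np.sin(a)]);v=np.array([u[1],-u[0]])
for k in cv2.findContours(m,0,1)[0]:
    if cv2.contourArea(k)>40:
        r=cv2.minAreaRect(k);w=hit("top",r[0],.045)[:2]-c;print(np.round(r[0]),"tray x,y mm",1000*(w@v),1000*(w@u))
print(monitor.get_obs()["t"])
E
```

```text
[486. 224.] tray x,y mm 1.420896540111364 -118.61751961672698
[447. 221.] tray x,y mm -0.961071084388833 -38.07837451860063
[410. 218.] tray x,y mm -1.667373009756224 38.522593325249005
[373. 214.] tray x,y mm -2.0568031063468606 117.1100674726412
37.1
```

View pics/a11.png

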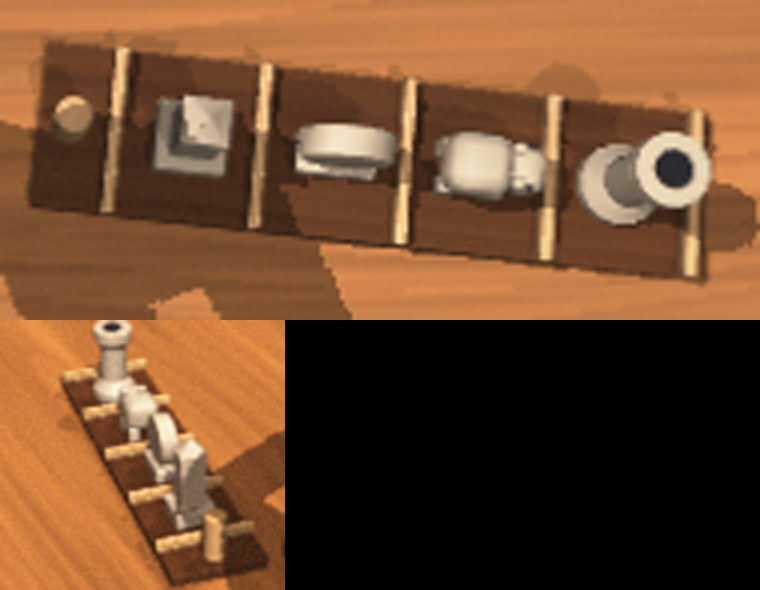

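All four stand upright near their cell centres: obelisk (193,135), disc (343,150), hippo (490,165), candlestick foot (613,185). I'll hand in.

```bash
python3 -c "
from station import finish_job
print(finish_job())"
```

```text
the job is handed in; nothing more can be done
None
```

All four carvings stand upright in the tray in reverse order, within about 3 mm of their cell centres by the last top-view picture; the job was handed in at about 37 s, with no verdict returned.

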